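# Index the funnel arm over the cup

### The arm

A 6-joint arm with a two-finger parallel gripper is mounted at the origin on a cart in front of the work surface, level with it; the furniture and walls round the work are solid. World frame = base frame: x ahead of the robot, y to its left, z up, the work surface at z = 0. Lengths are in m, angles in degrees, forces in N, time in s.
With the tool pointing down it reaches from about 0.25 to 0.775 m from the base axis. Payload 4 kg.
Tool frame: the origin (TCP) lies between the finger pads; the fingertips stand 11 mm ahead of it and the grasp point (between the pads) lies 8 mm behind it (manip.tip_reach is the distance from the TCP to the fingertips, in m); z points along the fingers, y is the line along which they close (so a half turn about z gives the same grasp; the last joint's range is limited). The gripper opens to 94 mm and grips with 3 to 60 N. Pads are 16 mm wide; open, the fingers measure 119 mm over their backs; the gripper's body (75 mm by 177 mm) begins 78 mm behind the grasp point.
Start: joints at [-81.48, 4.996, 78.535, -0, 96.463, -5.907], TCP at [0.137, -0.533, 0.217] pointing down, gripper open.
Joint ranges: [-177.83, 177.83], [-43.37, 116.18], [15.69, 146.23], [-61.86, 241.86], [9.47, 152.12], [-147.06, 147.06]. Speed limits (degrees/s): [159.86, 159.86, 180, 180, 180, 180].

### API

Orientations are given as a 3x3 rotation matrix whose columns are the frame's x, y, z axes.
In Python, from station import manip gives the robot as it stands.
- The arm moves only by the shell command python3 -m inch 'ROWS'. ROWS is JSON, a list that holds one entry, the list of rows, each a list of 5 numbers: the shift along the tool's x, y, z in mm, then the turn about the tool's z in degrees, then the opening, from 0 (shut) to 1 (fully open). A call has 1 to 20 rows; each row shifts and turns the commanded pose from where the row before left it, along the tool's axes as they then stand; what a row does not reach is not made up. A row lasts 1/12 s, in which the tool goes at most 41.7 mm and 7.16 degrees, less where a joint would pass 70% of its speed; a pose out of reach is approached as far as the arm can. A call with a gripper value outside its range is refused whole. The fingers move at their own pace and stop on an object; the grip force is fixed at half the most. Time passes only in rows, so rows that do not move let the fingers close. It gives the time, the measured TCP pose, the force, the opening and the grip force at its end, in the units of the state.
- manip.get_state(): the state, without advancing time (a new reading comes with each control period).
- manip.grab_frame(name): name is "scene" or "top" or "wrist"; returns the picture (420x560x3 uint8, blue, green, red); there is no depth.
- manip.camera_info(name): a dict with "K" (3x3 intrinsics, pixels), "world_from_camera" (4x4, takes a point from camera to world coordinates). Camera axes: x right, y down, z forward; pixel columns grow to the right and rows downward; lengths in m; the calibration is good to about 2 mm. A picture is of the moment at which its call begins: read the wrist's pose just before it. camera_info takes no time and is no camera call; for the wrist camera it gives the pose at the moment of the call.
- manip.close_job(): hands the job in; it is judged then, once.
The state is a dict: "t": time; "q": joint angles; "dq": joint speeds; "effort": joint torques, N m; "position": TCP position; "ee_rot": TCP orientation; "force": force on the tool from outside, world axes, zero at the start; "moment": the same for the moment, N m; "grip_width": finger opening in m; "gripper_force": force on a finger pad.
Only numpy, scipy, OpenCV 4.12 (cv2) and the standard library are available. Lean on these libraries where they do the work, as an engineer would, in place of code of your own. Each camera call takes 0.05 s, during which the arm holds its last target. There are 200 camera calls.

### The job

The funnel on the swing arm has filled the vial in the middle; bring it over the small plastic cup, one index hole to the side where the cup stands (the other side has the glass conical flask). Hook a fingertip under the pull ring of the spring pin, lift the pin clear of the index plate, swing the arm one hole, and let the pin drop fully home in the new hole. Do not pinch or force the ring, leave the cup, flask, vials, bottle and marker where they stand, and finish clear of everything.

Things in the scene. Friction and masses are not known exactly. Their poses are not given: they have to be found in the camera images.
- index_stand: Fixed stand: round grey foot (104 mm wide), column, aluminium fan-shaped index plate (top 98 mm above the bench, radius 127) with five 12 mm holes 110 mm from the pivot at 0, +-20, +-40 degrees from the stand's x axis. Origin on the pivot axis at bench height; z up; x level, from the pivot along the arm's starting direction, away from the robot.
- pivot (a point): Top of the pivot bolt, 118 mm above the bench, on the vertical axis about which the arm swings. Nothing between the pivot and the pull ring is higher, but for the pin's bushing (123 mm) below the ring. On the way from the start pose to the stand, draw the arm back towards its base first: a lattice of clamp rods stands just beyond the start pose.
- swing_arm (a joint): Angle of the swing arm about the pivot, rad: 0 = middle hole (the start), positive = anticlockwise from above (to the robot's left); next holes at +0.349 and -0.349, stops at +-0.80. Play of the seated 9 mm pin +-0.014. Flat steel bar 26 mm wide, top 109 mm above the bench; friction of 0.06 N m keeps it where it is left.
- index_pin (a joint): Height of the spring pin above fully home, m: 0 = fully down in a hole, above 0.010 clear of the plate and free to swing, upper stop 0.018. The spring presses down with 4 N when home, 7 N at the stop. Let down between holes its round tip rests on the plate (0.010) and snaps in when the arm reaches a hole.
- ring_top (a point): Point to hook: middle of the underside of the pull ring's top bar; 188 mm above the bench with the pin home, 110 mm from the pivot axis; moves with pin and arm. The ring is an upright stirrup of 7 mm round steel bar, its plane across the arm, opening 51 mm wide and 41 mm high below this point. A closed gripper tilted about 40 degrees, pointing out along the arm, enters it from the pivot side.
- outlet (a point): Outlet of the white funnel at the free end of the arm, 190 mm from the pivot axis, 84 mm above the bench (funnel 54 mm wide at its rim, which is 138 mm above the bench).
- cup_centre (a point): Centre of the small white plastic cup (45 mm diameter at the rim, 54 mm high, loose), half-way up; stands one hole to the left or right of the start, under the funnel's path.
- flask: Small conical glass flask (60 mm diameter, 75 mm high, loose) one hole to the other side. Origin at the centre of its underside.
- vial_mid: Glass vial with white cap (27 mm diameter, 56 mm high, loose) under the funnel at the start. Origin at the centre of its underside.
- vial_left: Glass vial with black cap (27 x 56 mm, loose), left of the stand. Origin at the centre of its underside.
- vial_right: Glass vial with white cap (27 x 56 mm, loose), right of the arm. Origin at the centre of its underside.
- pen: Marker pen lying at the left (12 mm thick, 133 mm long, loose). Origin at the centre of its underside.
- bottle: Bottle with blue cap (69 mm diameter, 126 mm high, loose) beyond the funnel. Origin at the centre of its underside.
Mind the look-alikes: they are no part of the job. What is shaped like the part that bears cup_centre but green or red is not meant.

How it is judged (in metres and radians):
On the way:
1. the pin is hooked and lifted clear of the index plate, the arm still at its starting hole (value of joint index_pin above 0.011 m and contact force between the fingers and index_pin above 0.5 N and value of joint swing_arm between -0.15 and 0.15 rad), for 0.1 s.
At the end, for the whole second after the job is handed in: The arm stands one hole (0.349 rad, within 0.035) to the cup's side with the funnel outlet within 20 mm of the cup's centre seen from above, the pin is fully home (within 3 mm), the arm is at rest, and the cup has moved less than 15 mm (horizontal distance between outlet and cup_centre below 0.02 m and value of joint index_pin below 0.003 m and (value of joint swing_arm between 0.314 and 0.384 rad or value of joint swing_arm between -0.384 and -0.314 rad) and velocity of joint swing_arm between -0.05 and 0.05 rad/s and distance of cup_centre from where it was at the start of the episode below 0.015 m); the robot touches nothing.
It fails at once if the pull ring is pinched or forced (more than 30 N between fingers and ring) (contact force between the fingers and index_pin above 30 N).
It fails at once if the cup, flask, a vial, the bottle or the marker is moved by more than 15 mm (distance of any of cup_centre, flask, vial_mid, vial_left, vial_right, pen, bottle from where it was at the start of the episode above 0.015 m).
It fails at once if the cup, flask, a vial or the bottle is tipped or lifted (angle between any of cup_centre, flask, vial_mid, vial_left, vial_right, bottle's own z axis and vertical above 0.3 rad).
It also fails if it takes over 43 s, if anything falls off the work surface, if the arm or the gripper's body presses on something with over 40 N, if the wrist force passes 120 N, or if a joint passes its speed limit or range.

## Working session

There is one attempt and no reset: what is moved stays moved. The work goes in short steps, Python scripts to look and compute and a shell command to move; the robot and the scene stay as the last step left them, time stands still between calls to the robot, and variables do not carry over. Pictures are saved under pics/ and viewed, at most 10 in all, crops included, and the job is handed in when it is done.

```bash
mkdir -p pics; ls; python3 - <<'E'
from station import manip
import cv2,numpy as np
s=manip.get_state(); print(s['t'],s['position'],s['ee_rot'])
a=[]
for n in('scene','top'):
    im=manip.grab_frame(n); cv2.imwrite(f'pics/{n}0.png',im)
    c=manip.camera_info(n); print(n,np.round(c['K'],1).tolist(),np.round(c['world_from_camera'],3).tolist())
E
```

```text
pics
0.0 [ 0.13694569 -0.53212988  0.21532729] [[ 9.68462606e-01  2.49158712e-01 -3.42066658e-04]
 [ 2.49158861e-01 -9.68460218e-01  2.16070640e-03]
 [ 2.07080874e-04 -2.17779229e-03 -9.99997607e-01]]
scene [[493.4, 0.0, 276.3], [0.0, 493.4, 213.8], [0.0, 0.0, 1.0]] [[0.457, -0.516, 0.724, -0.325], [-0.889, -0.281, 0.361, 0.02], [0.017, -0.809, -0.587, 0.804], [0.0, 0.0, 0.0, 1.0]]
top [[418.9, 0.0, 277.2], [0.0, 418.9, 204.1], [0.0, 0.0, 1.0]] [[-0.026, -0.991, 0.131, 0.33], [-1.0, 0.026, 0.002, 0.434], [-0.005, -0.131, -0.991, 1.171], [0.0, 0.0, 0.0, 1.0]]
```

View pics/scene0.png

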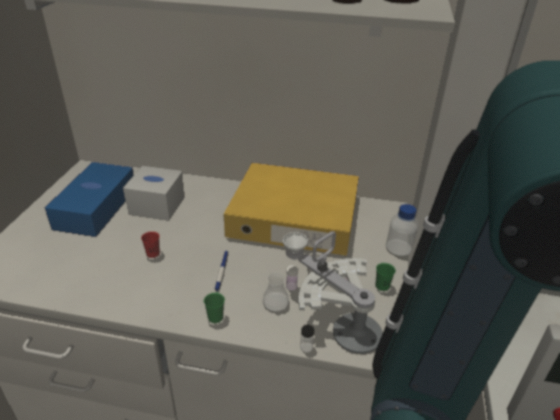

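View pics/top0.png

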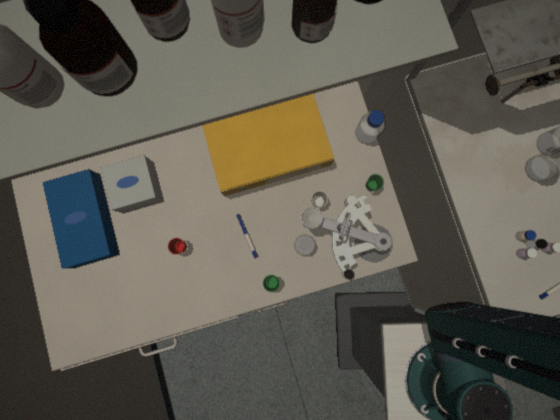

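The scene view shows the stand foot at (358,332), funnel at (295,243), flask at about (277,297), and green/red cups as look-alikes. The top view shows the pivot at (378,239), funnel at (313,217) and a white round thing at (320,200). I need a close crop.

```bash
python3 - <<'E'
import cv2,numpy as np
a=cv2.imread('pics/top0.png')[165:285,260:420]; b=cv2.imread('pics/scene0.png')[200:360,240:440]
A=cv2.resize(a,(400,300),interpolation=3);B=cv2.resize(b,(400,320),interpolation=3)
a=cv2.resize(a,(780,585),interpolation=cv2.INTER_CUBIC); b=cv2.resize(b,(750,600),interpolation=cv2.INTER_CUBIC)
cv2.imwrite('pics/topc.png',a);cv2.imwrite('pics/scenec.png',b)
E
```

```text
(no output)
```

View pics/topc.png

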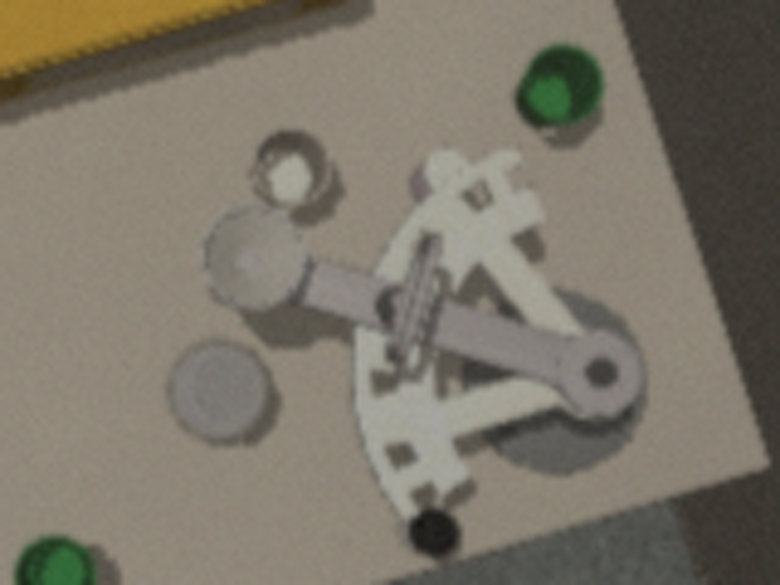

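View pics/scenec.png

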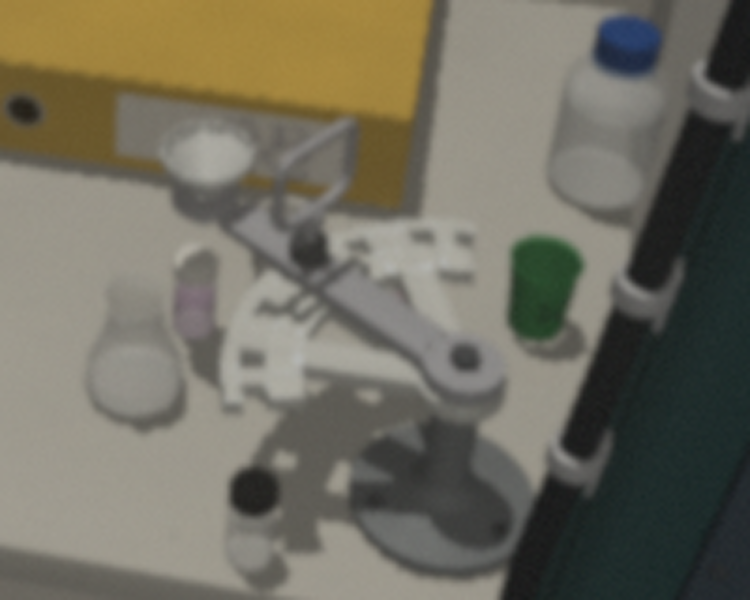

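In the crops, candidates for the cup are: the white cup at top px (320,200), the green cups at (374,183) and (272,284), and the red one at (177,246). Other round items are the flask at (305,245) and the black-cap vial at (349,274). I choose the white cup, which is on the arm's right (clockwise). The pivot is at top px (383.3,241.5) and scene px (364.3,294.9), and the funnel rim is centred at (312.5,217.9).

```bash
cat > h.py <<'E'
from station import manip
import numpy as np
C={n:manip.camera_info(n) for n in('scene','top')}
def ray(n,p):
    K=np.array(C[n]['K']);T=np.array(C[n]['world_from_camera'])
    return T[:3,3],T[:3,:3]@np.linalg.solve(K,[p[0],p[1],1])
def plane(n,p,z):
    o,d=ray(n,p); return o+d*(z-o[2])/d[2]
def proj(n,P):
    T=np.linalg.inv(C[n]['world_from_camera']); c=T[:3,:3]@P+T[:3,3]; c=np.array(C[n]['K'])@c; return c[:2]/c[2]
def tri(p,q):
    (a,d),(b,e)=ray('scene',p),ray('top',q)
    s=np.linalg.lstsq(np.c_[d,-e],b-a,rcond=None)[0]; return (a+d*s[0]+b+e*s[1])/2,np.linalg.norm(a+d*s[0]-b-e*s[1])
E
python3 - <<'E'
from h import *
t=lambda x,y:(260+x/4.875-.4,165+y/4.875-.4); s=lambda x,y:(240+x/3.75-.4,200+y/3.75-.4)
np.set_printoptions(precision=4,suppress=True)
p1=plane('top',t(601,373),.118);p2=plane('scene',s(466,356),.118);print('piv',p1,p2,tri(s(466,356),t(601,373)))
f1=plane('top',t(256,258),.138);f2=plane('scene',s(208,153),.138);print('fun',f1,f2)
c=plane('top',t(291,165),.054);print('cup rim',c, plane('top',t(291,175),.0))
p=(p1+p2)/2;f=(f1+f2)/2;d=(f-p)[:2];print(np.linalg.norm(d),np.degrees(np.arctan2(d[1],d[0])))
u=d/np.linalg.norm(d);r=np.r_[p[:2]+.11*u,.1915]
print('ring',r);l=np.array([-u[1],u[0],0])
for k in(-.029,0,.029):
  P=r+l*k; a=proj('top',P);b=proj('scene',P);print('top crop',(a+.4-[260,165])*4.875,'scene crop',(b+.4-[240,200])*3.75)
fl=plane('top',t(220,392),.04);print('flask',fl)
for n,q in(('cup',c),('flask',fl)):
  w=q[:2]-p[:2];print(n,np.linalg.norm(w),np.degrees(np.arctan2(w[1],w[0])-np.arctan2(u[1],u[0])))
print(np.linalg.norm(r[:2]),manip.camera_info('wrist')['world_from_camera'])
E
```

```text
piv [0.3692 0.1746 0.118 ] [0.3653 0.171  0.118 ] (array([0.3697, 0.1727, 0.1131]), np.float64(0.0015254404239831603))
fun [0.4311 0.351  0.138 ] [0.4295 0.3502 0.138 ]
cup rim [0.4904 0.323  0.054 ] [0.4923 0.3179 0.    ]
0.18869258224919827 70.47460195564638
ring [0.404  0.2764 0.1915]
top crop [439.377  241.9309] scene crop [353.3172 120.397 ]
top crop [421.9344 299.0604] scene crop [317.0392 142.9864]
top crop [404.3642 356.6076] scene crop [279.5342 166.3399]
flask [0.367  0.3656 0.04  ]
cup 0.19428385794478673 -19.813609650049894
flask 0.19286996552456373 19.579489025142813
0.4895146917002992 [[ 0.2488 -0.9317 -0.2645  0.2136]
 [-0.9685 -0.24   -0.0655 -0.5121]
 [-0.0024  0.2724 -0.9622  0.3833]
 [ 0.      0.      0.      1.    ]]
```

The geometry fits: the reach is 189 mm against 190, and the cup is at −19.8° and the flask at +19.6°. The ring is at (0.404, 0.276, 0.188), the arm points along azimuth 70.5°, and the cup is on the right, so I swing to −0.349. The moves have no tilt entry, so first I draw back and see how the arm behaves.

```bash
python3 -m inch --help 2>&1 | head -30; python3 -m inch '[[[0,-30,0,0,0],[0,-35,0,0,0],[0,-35,-5,0,0],[0,-35,-10,0,0],[0,-35,-15,0,0],[0,-25,-15,0,0],[0,0,0,0,0]]]'; python3 - <<'E'
from h import *
np.set_printoptions(precision=4,suppress=True)
s=manip.get_state();print(s['t'],s['q'],s['position'],s['ee_rot'])
print([n for n in dir(manip) if n[0]!='_'])
E
```

```text
invalid input: not JSON, or not a number
t: 0.68
position: [0.088, -0.3418, 0.2651]
ee_rot: [[0.969, 0.249, 0.0], [0.249, -0.969, -0.006], [-0.001, 0.006, -1.0]]
force: [-0.1, -1.1, -0.0]
grip_width: 0.051
gripper_force: 0.0
0.6833 [-84.7767 -21.2221  96.0574  -0.0126 104.792   -9.1923] [ 0.088  -0.3418  0.2651] [[ 0.9685  0.2489  0.0004]
 [ 0.2489 -0.9685 -0.0065]
 [-0.0012  0.0064 -1.    ]]
['Unreachable', 'camera_info', 'close_job', 'get_state', 'grab_frame', 'tip_reach']
```

```bash
python3 -m inch '[[[0,0,-12,-6.8,0],[0,0,-12,-6.8,0],[0,0,-12,-6.8,0],[0,0,-12,-6.8,0],[0,0,-12,-6.8,0],[0,0,-12,-6.8,0],[0,0,-12,-6.8,0],[28,15,0,0,0],[28,15,0,0,0],[28,15,0,0,0],[28,15,0,0,0],[28,15,0,0,0],[28,15,0,0,0],[28,15,0,0,0],[28,15,0,0,0]]]' | head -3 ;python3 -m inch '[[[29,-6,0,0,0],[29,-6,0,0,0],[29,-6,0,0,0],[29,-6,0,0,0],[29,-6,0,0,0],[29,-6,0,0,0],[29,-6,0,0,0],[21,-21,0,0,0],[21,-21,0,0,0],[21,-21,0,0,0],[21,-21,0,0,0],[21,-21,0,0,0],[21,-21,0,0,0],[21,-21,0,0,0],[8,-28,0,0,0],[8,-28,0,0,0],[8,-28,0,0,0],[8,-28,0,0,0],[8,-28,0,0,0],[8,-28,0,0,0]]]'; python3 - <<'E'
from h import *
np.set_printoptions(precision=4,suppress=True)
s=manip.get_state();print(s['t'],s['q'],s['position'],s['ee_rot'])
E
```

```text
t: 1.93
position: [0.3011, -0.2014, 0.3446]
ee_rot: [[0.469, 0.883, -0.0], [0.883, -0.469, 0.0], [0.0, -0.001, -1.0]]
t: 3.6
position: [0.17, 0.318, 0.3445]
ee_rot: [[0.469, 0.883, -0.001], [0.883, -0.469, -0.001], [-0.001, -0.0, -1.0]]
force: [0.5, 0.3, -0.0]
grip_width: 0.0004
gripper_force: 0.0
3.6 [ 52.8521 -18.4779  85.122   -0.0014 113.4107  80.8209] [0.17   0.318  0.3445] [[ 0.469   0.8832 -0.0006]
 [ 0.8832 -0.469  -0.0008]
 [-0.0009 -0.0001 -1.    ]]
```

```bash
python3 -m inch '[[[40,0,0,0,0],[40,0,0,0,0],[40,0,0,0,0],[40,0,0,0,0],[40,0,0,0,0],[40,0,0,0,0],[40,0,0,0,0],[40,0,0,0,0],[40,0,0,0,0],[40,0,0,0,0],[40,0,0,0,0],[40,0,0,0,0],[40,0,0,0,0]]]'; python3 - <<'E'
from h import *
np.set_printoptions(precision=4,suppress=True)
s=manip.get_state();print(s['t'],s['q'],s['position'],s['ee_rot'])
E
```

```text
t: 4.68
position: [0.3837, 0.7178, 0.2979]
ee_rot: [[0.469, 0.883, 0.022], [0.882, -0.469, 0.042], [0.048, -0.001, -0.999]]
force: [-0.6, 0.6, 0.5]
grip_width: 0.0006
gripper_force: 0.0
4.6833 [ 57.7809  44.0757  16.0104   0.2756 117.1968  85.8881] [0.3837 0.7178 0.2979] [[ 0.4686  0.8832  0.0217]
 [ 0.8821 -0.4691  0.0424]
 [ 0.0476 -0.0008 -0.9989]]
```

```bash
cat > st.py <<'E'
from h import *
np.set_printoptions(precision=3,suppress=True)
s=manip.get_state();R=np.array(s['ee_rot']);z=R[:,2]
print(s['t'],'q',s['q'],'p',s['position'],'tilt',np.degrees(np.arccos(-z[2])),'az',np.degrees(np.arctan2(z[1],z[0])),'F',s['force'])
E
python3 -m inch '[[[41,0,0,0,0],[41,0,0,0,0],[41,0,0,0,0]]]' >/dev/null; python3 st.py; python3 -m inch '[[[41,0,0,0,0],[41,0,0,0,0],[41,0,0,0,0]]]' >/dev/null; python3 st.py
```

```text
4.9333 q [ 57.915  46.409  15.798   0.566 110.335  86.119] p [0.405 0.759 0.269] tilt 7.476468279052085 az 62.000365557619546 F [-0.794 -0.22  -0.487]
5.1833 q [ 58.002  48.33   15.812   0.85  103.832  86.271] p [0.425 0.796 0.246] tilt 12.051960287086887 az 61.95881307839135 F [ 0.025 -0.026 -0.575]
```

```bash
python3 -m inch '[[[30,0,-28,0,0],[30,0,-28,0,0],[30,0,-28,0,0]]]' >/dev/null; python3 st.py; python3 -m inch '[[[30,0,-28,0,0],[30,0,-28,0,0],[30,0,-28,0,0]]]' >/dev/null; python3 st.py
```

```text
5.4333 q [ 57.857  44.17   15.686   1.187 103.502  86.276] p [0.421 0.79  0.313] tilt 16.67840212407231 az 61.88240042893419 F [0.448 0.082 2.033]
5.6833 q [ 57.684  40.081  15.685   1.546 103.037  86.283] p [0.416 0.78  0.378] tilt 21.243022377415222 az 61.8450039340448 F [-0.582  0.898  0.406]
```

```bash
python3 -m inch '[[[38,0,-15,0,0],[38,0,-15,0,0],[38,0,-15,0,0],[38,0,-15,0,0],[38,0,-15,0,0],[38,0,-15,0,0]]]' >/dev/null; python3 st.py; python3 -m inch '[[[39,0,-10,0,0],[39,0,-10,0,0],[39,0,-10,0,0],[39,0,-10,0,0],[39,0,-10,0,0],[39,0,-10,0,0]]]' >/dev/null; python3 st.py
```

```text
6.1833 q [57.556 37.268 15.768  2.347 96.627 86.418] p [0.425 0.8   0.437] tilt 30.4131373505938 az 62.16581224038434 F [-8.925 -2.306 -8.663]
6.6833 q [57.623 34.665 15.94   3.04  89.637 86.416] p [0.431 0.819 0.501] tilt 39.85516206668267 az 62.369112703349565 F [ 0.689 -0.096  1.149]
```

```bash
cat > plan.py <<'E'
from h import *
np.set_printoptions(precision=1,suppress=True)
s=manip.get_state();R=np.array(s['ee_rot']);p=np.array(s['position'])
PIV=np.array([.3680,.1730]);A0=np.radians(70.5)
def bar(da=0,lift=0): return np.r_[PIV+.11*np.array([np.cos(A0+da),np.sin(A0+da)]),.1915+lift]
def con(b,s=.008): return b-.0115*R[:,0]+s*R[:,2]
def tool(v): return 1000*R.T@v
E
python3 - <<'E'
from plan import *
print(R)
c=con(bar()); pre=c-.008*R[:,0]; w2=pre-.06*R[:,2]; w1=pre-.13*R[:,2]
print('c,pre,w2,w1',1000*np.array([c,pre,w2,w1]))
print('now->w1',tool(w1-p),np.linalg.norm(w1-p),'world',1000*(w1-p))
print('up 1mm in tool',10*R[2])
E
```

```text
[[ 0.4  0.9  0.3]
 [ 0.7 -0.5  0.6]
 [ 0.6 -0.  -0.8]]
c,pre,w2,w1 [[403.  273.4 178. ]
 [400.1 268.  172.9]
 [382.3 233.9 218.9]
 [361.5 194.2 272.7]]
now->w1 [-595.4  229.1 -200.4] 0.668698719131803 world [ -69.5 -624.8 -227.9]
up 1mm in tool [ 6.4 -0.  -7.7]
```

```bash
python3 -m inch '[[[-30,11.5,-10,0,0],[-30,11.5,-10,0,0],[-30,11.5,-10,0,0],[-30,11.5,-10,0,0],[-30,11.5,-10,0,0],[-30,11.5,-10,0,0],[-30,11.5,-10,0,0],[-30,11.5,-10,0,0],[-30,11.5,-10,0,0],[-30,11.5,-10,0,0],[-30,11.5,-10,0,0],[-30,11.5,-10,0,0],[-30,11.5,-10,0,0],[-30,11.5,-10,0,0],[-30,11.5,-10,0,0],[-30,11.5,-10,0,0],[-30,11.5,-10,0,0],[-30,11.5,-10,0,0],[-28,11.5,-10,0,0],[0,0,0,0,0]]]' >/dev/null; python3 st.py; python3 - <<'E'
from plan import *
import cv2
c=con(bar()); pre=c-.008*R[:,0]; w2=pre-.06*R[:,2]
print('to w2',tool(w2-p))
c1=manip.camera_info('wrist');cv2.imwrite('pics/w1.png',manip.grab_frame('wrist'))
C['wrist']=c1;l=np.array([-np.sin(A0),np.cos(A0),0])
for k in(-.029,0,.029):print('bar in wrist',proj('wrist',bar()+l*k))
print('pivot',proj('wrist',np.r_[PIV,.118]))
E
```

```text
8.35 q [ -5.675 -33.836 110.343  36.308  86.123  26.155] p [0.369 0.222 0.284] tilt 40.000729565592486 az 61.11298471801972 F [ 0.697  0.133 -0.436]
to w2 [-29.1   4.5  60.8]
bar in wrist [322.1 214.9]
bar in wrist [286.1 220.3]
bar in wrist [249.5 225.7]
pivot [306.  371.7]
```

View pics/w1.png

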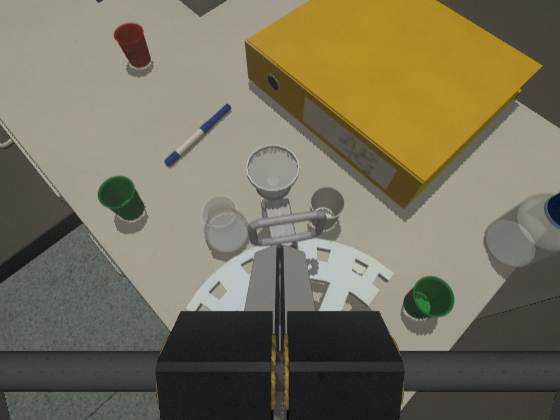

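The wrist picture shows the ring's top bar from (322,215) to (252,228), within 2–3 px of the prediction. The white cup is at (327,203) on the right and the flask at (225,225) on the left, which confirms the choice. I go on to the approach.

```bash
python3 -m inch '[[[-15,2,0,0,0],[-14,2.5,0,0,0],[0,0,20,0,0],[0,0,20,0,0],[0,0,20,0,0],[0,0,0,0,0],[0,0,0,0,0]]]' >/dev/null; python3 st.py; python3 - <<'E'
from plan import *
c=con(bar()); pre=c-.008*R[:,0]
print('to pre',tool(pre-p),'to contact',tool(c-p))
E
```

```text
8.9833 q [ -1.821 -31.116 115.992  36.389  77.65   23.535] p [0.379 0.242 0.222] tilt 40.16987390117435 az 62.131833190803356 F [ 0.066 -0.788  1.139]
to pre [-6.1  6.5 59. ] to contact [ 1.9  6.5 59. ]
```

```bash
python3 -m inch '[[[-6,6.5,0,0,0],[0,0,12,0,0],[0,0,12,0,0],[0,0,12,0,0],[0,0,12,0,0],[0,0,11,0,0],[0,0,0,0,0],[0,0,0,0,0]]]' >/dev/null; python3 st.py; python3 - <<'E'
from plan import *
import cv2
c=con(bar()); pre=c-.008*R[:,0]
print('to pre',tool(pre-p),'to contact',tool(c-p))
cv2.imwrite('pics/w2.png',cv2.resize(np.hstack([manip.grab_frame('wrist')[100:340,130:430],manip.grab_frame('scene')[180:420,180:480]]),(800,320)))
E
```

```text
9.65 q [  3.221 -25.427 118.216  36.467  68.137  22.932] p [0.401 0.267 0.174] tilt 40.218081753209354 az 61.901098541446075 F [ 0.304  0.871 -0.428]
to pre [-0.2 -1.4  1.2] to contact [ 7.8 -1.4  1.2]
```

View pics/w2.png

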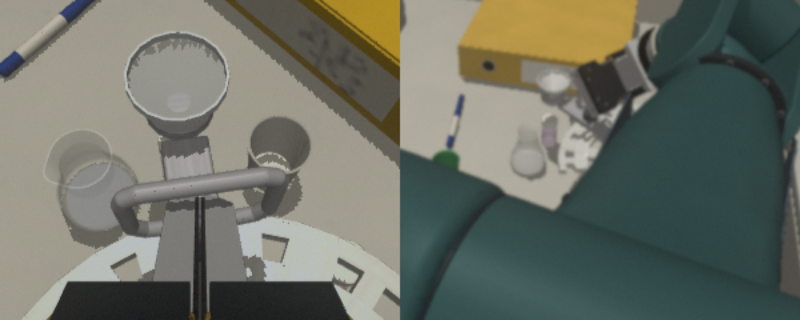

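The closed fingertips pass under the middle of the bar (crop (200,198)) with no contact. Now I raise.

```bash
for i in 1; do python3 -m inch '[[[1.9,0,-2.3,0,0],[1.9,0,-2.3,0,0],[1.9,0,-2.3,0,0],[0,0,0,0,0]]]'|grep -E 'pos|force'; python3 -m inch '[[[1.9,0,-2.3,0,0],[0,0,0,0,0]]]'|grep -E 'pos|force'; python3 -m inch '[[[1.9,0,-2.3,0,0],[0,0,0,0,0]]]'|grep -E 'pos|force';python3 -m inch '[[[1.9,0,-2.3,0,0],[0,0,0,0,0]]]'|grep -E 'pos|force'; done
```

```text
position: [0.4012, 0.2662, 0.1826]
force: [0.2, 0.1, 0.5]
gripper_force: 0.1
position: [0.4004, 0.2659, 0.1839]
force: [-2.5, -3.3, -0.5]
gripper_force: 1.3
position: [0.4, 0.2657, 0.1859]
force: [-1.2, -3.5, -6.5]
gripper_force: 2.7
position: [0.4002, 0.2658, 0.1893]
force: [-1.3, -3.9, -6.0]
gripper_force: 3.4
```

```bash
python3 -m inch '[[[1.9,0,-2.3,0,0],[1.9,0,-2.3,0,0],[0,0,0,0,0]]]'|grep -E 'pos|force'; python3 -m inch '[[[1.9,0,-2.3,0,0],[0,0,0,0,0],[0,0,0,0,0]]]'|grep -E 'pos|force'; python3 - <<'E'
from plan import *
import cv2
C['wrist']=manip.camera_info('wrist');im=manip.grab_frame('wrist');cv2.imwrite('pics/w3.png',cv2.resize(im[120:320,180:400],(770,600)[:2] and (660,600)))
for L in(0,.005,.01,.014,.018):
  print(L,[proj('wrist',bar(0,L)+np.array([-np.sin(A0),np.cos(A0),0])*k)-[180,120] for k in(-.029,0,.029)])
E
```

```text
position: [0.4005, 0.2658, 0.1961]
force: [-1.3, -5.0, -7.4]
gripper_force: 4.2
position: [0.4005, 0.2658, 0.1988]
force: [-0.9, -4.9, -7.5]
gripper_force: 4.3
0 [array([153. , 125.4]), array([ 98.4, 133.2]), array([ 42.9, 141.2])]
0.005 [array([154.3, 122.3]), array([ 98.4, 130.3]), array([ 41.5, 138.4])]
0.01 [array([155.6, 119.1]), array([ 98.4, 127.2]), array([ 40.1, 135.5])]
0.014 [array([156.8, 116.3]), array([ 98.4, 124.6]), array([ 38.9, 133. ])]
0.018 [array([158. , 113.5]), array([ 98.4, 121.9]), array([ 37.7, 130.4])]
```

View pics/w3.png

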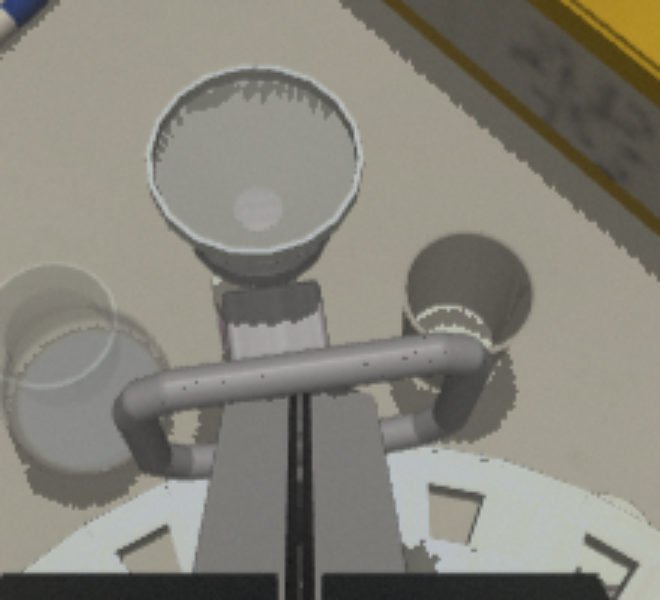

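Lift is about 14 mm: the bar centre at crop px/3 = (100,124) matches the 0.014 prediction. Working out the arc rows.

```bash
python3 - <<'E'
from plan import *
for a in range(0,25,5):
  print(a,tool(bar(-np.radians(a+5))-bar(-np.radians(a))))
E
```

```text
0 [0.8 9.5 0.7]
5 [0.1 9.6 0.1]
10 [-0.5  9.6 -0.4]
15 [-1.2  9.5 -1. ]
20 [-1.8  9.3 -1.5]
```

```bash
python3 -m inch '[[[0.4,3.2,0.3,0,0],[0.2,3.2,0.2,0,0],[0.2,3.1,0.2,0,0],[0,3.2,0,0,0],[0.1,3.2,0.1,0,0],[0,3.2,0,0,0],[0,0,0,0,0]]]'|grep -E 'pos|force'; python3 -m inch '[[[-0.1,3.2,-0.1,0,0],[-0.2,3.2,-0.1,0,0],[-0.2,3.2,-0.2,0,0],[-0.4,3.2,-0.3,0,0],[-0.4,3.2,-0.3,0,0],[-0.4,3.1,-0.4,0,0],[0,0,0,0,0],[0,0,0,0,0]]]'|grep -E 'pos|force'; python3 - <<'E'
from plan import *
import cv2
C['wrist']=manip.camera_info('wrist');im=manip.grab_frame('wrist');cv2.imwrite('pics/w4.png',cv2.resize(im[120:320,180:400],(660,600)))
for a in(-14,-17,-20,-23):
  a=np.radians(a);A=A0+a
  print(np.degrees(a),[3*(proj('wrist',bar(a,.014)+np.array([-np.sin(A),np.cos(A),0])*k)-[180,120]) for k in(-.029,0,.029)],'funnel',3*(proj('wrist',np.r_[PIV+.19*np.array([np.cos(A),np.sin(A)]),.138])-[180,120]))
E
```

```text
position: [0.4186, 0.258, 0.1991]
force: [-0.9, -3.3, -7.5]
gripper_force: 3.4
position: [0.4334, 0.2466, 0.198]
force: [-4.7, -6.1, -7.5]
gripper_force: 5.3
-14.0 [array([404.3, 375.3]), array([225.9, 359. ]), array([ 49.7, 342.8])] funnel [281.5 144.1]
-17.0 [array([439.2, 388.5]), array([261.1, 363.1]), array([ 86.2, 338.2])] funnel [321.6 148.4]
-20.0 [array([473.9, 403.4]), array([296. , 368.9]), array([122.7, 335.3])] funnel [361.6 154.5]
-23.0 [array([508.2, 420.3]), array([330.8, 376.6]), array([159.1, 334.3])] funnel [401.4 162.5]
```

View pics/w4.png

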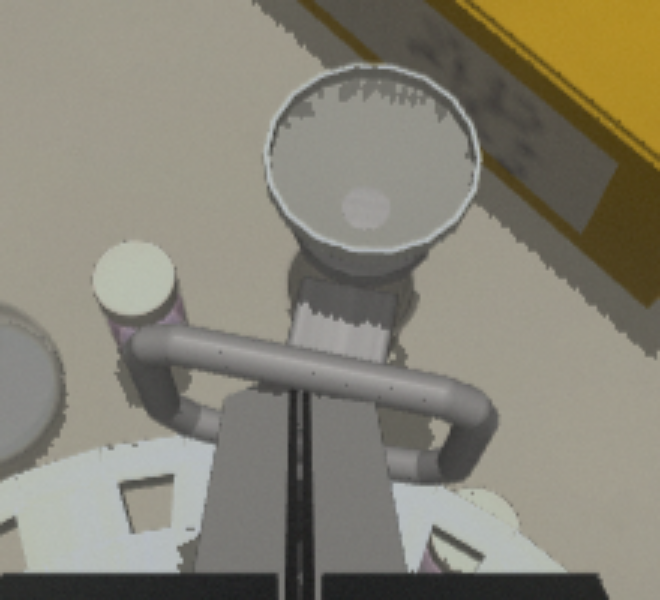

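The funnel rim centre is at (373,157), which puts the arm at about −20.5°. I lower the pin slowly and watch whether the load stays on the way down.

```bash
for i in 1; do python3 -m inch '[[[-1.9,0,2.3,0,0],[-0.7,0,0.8,0,0],[0,0,0,0,0]]]'|grep -E 'pos|^force'; python3 -m inch '[[[-1.9,0,2.3,0,0],[0,0,0,0,0]]]'|grep -E 'pos|^force'; python3 -m inch '[[[-1.9,0,2.3,0,0],[0,0,0,0,0]]]'|grep -E 'pos|^force';python3 -m inch '[[[-1.9,0,2.3,0,0],[0,0,0,0,0]]]'|grep -E 'pos|^force';python3 -m inch '[[[-1.9,0,2.3,0,0],[0,0,0,0,0]]]'|grep -E 'pos|^force'; done; python3 - <<'E'
from plan import *
import cv2
C['wrist']=manip.camera_info('wrist');im=manip.grab_frame('wrist');cv2.imwrite('pics/w5.png',cv2.resize(im[120:320,180:400],(660,600)))
for a in(-18,-20,-22):
 a=np.radians(a);A=A0+a
 for L in(0,.01):
  print(np.degrees(a),L,[3*(proj('wrist',bar(a,L)+np.array([-np.sin(A),np.cos(A),0])*k)-[180,120]) for k in(-.029,0,.029)],'funnel',3*(proj('wrist',np.r_[PIV+.19*np.array([np.cos(A),np.sin(A)]),.138])-[180,120]))
E
```

```text
position: [0.4332, 0.2467, 0.194]
force: [-4.8, -5.9, -6.8]
position: [0.4332, 0.2468, 0.191]
force: [-6.1, -6.9, -6.1]
position: [0.4332, 0.2468, 0.1881]
force: [-6.2, -5.3, -5.3]
position: [0.4332, 0.2469, 0.1854]
force: [-7.4, -7.2, -4.3]
position: [0.4343, 0.2472, 0.1838]
force: [-4.7, -4.8, -4.7]
-18.0 0 [array([448. , 398.4]), array([269.4, 369.8]), array([ 94.5, 341.8])] funnel [334.  124.4]
-18.0 0.01 [array([456.3, 378.4]), array([268.1, 348.5]), array([ 84.1, 319.3])] funnel [334.  124.4]
-20.0 0 [array([471.2, 408.7]), array([292.8, 374. ]), array([118.9, 340.2])] funnel [362.  128.8]
-20.0 0.01 [array([480.7, 389.1]), array([292.7, 352.9]), array([109.7, 317.6])] funnel [362.  128.8]
-22.0 0 [array([494.1, 419.7]), array([316.1, 378.9]), array([143.3, 339.3])] funnel [389.9 134.2]
-22.0 0.01 [array([504.9, 400.7]), array([317.2, 358. ]), array([135.4, 316.6])] funnel [389.9 134.2]
```

View pics/w5.png

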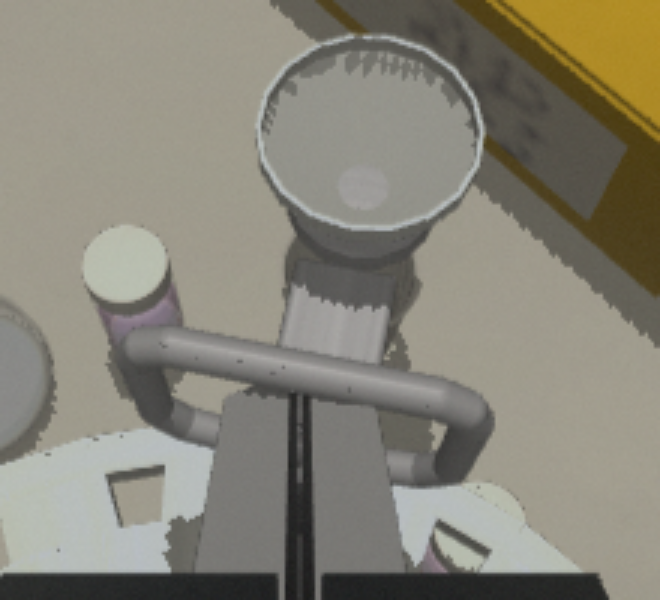

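The bar centre is at (308,372) and the load carried on all the way down, so the pin has entered the new hole. Now I free the finger and withdraw along the tool axis.

```bash
python3 -m inch '[[[-2,0,2.3,0,0],[-3,0,2.3,0,0],[-3,0,0,0,0],[0,0,0,0,0]]]'|grep -E 'pos|^force'; python3 -m inch '[[[0,0,-8,0,0],[0,0,-12,0,0],[0,0,-15,0,0],[0,0,-20,0,0],[0,0,-25,0,0],[0,0,-25,0,0],[0,0,-20,0,0],[0,0,0,0,0],[0,0,0,0,0]]]'|grep -E '^t|pos|^force'; python3 - <<'E'
from plan import *
import cv2
C['wrist']=manip.camera_info('wrist');im=manip.grab_frame('wrist');cv2.imwrite('pics/w6.png',cv2.resize(im[100:320,180:440],(780,660))[:600])
print(s['t'])
for a in(-18,-20,-22):
 a=np.radians(a);A=A0+a
 for L in(0,.01):
  print(np.degrees(a),L,[3*(proj('wrist',bar(a,L)+np.array([-np.sin(A),np.cos(A),0])*k)-[180,100]) for k in(-.029,0,.029)],'funnel',3*(proj('wrist',np.r_[PIV+.19*np.array([np.cos(A),np.sin(A)]),.138])-[180,100]))
E
```

```text
position: [0.4343, 0.2452, 0.1772]
force: [-0.2, -0.1, 0.1]
t: 14.48
position: [0.3957, 0.1731, 0.2724]
force: [1.1, -0.3, 0.1]
14.4833
-18.0 0 [array([383.9, 256.2]), array([275.1, 240. ]), array([167.6, 224.1])] funnel [317.7 110.9]
-18.0 0.01 [array([386.9, 237.8]), array([274.6, 221.2]), array([163.8, 204.8])] funnel [317.7 110.9]
-20.0 0 [array([397.8, 262. ]), array([289.4, 242.4]), array([182.6, 223.1])] funnel [337.1 113.9]
-20.0 0.01 [array([401.2, 243.6]), array([289.4, 223.6]), array([179.2, 203.9])] funnel [337.1 113.9]
-22.0 0 [array([411.6, 268.1]), array([303.6, 245.2]), array([197.5, 222.6])] funnel [356.5 117.5]
-22.0 0.01 [array([415.5, 250. ]), array([304. , 226.5]), array([194.6, 203.4])] funnel [356.5 117.5]
```

View pics/w6.png

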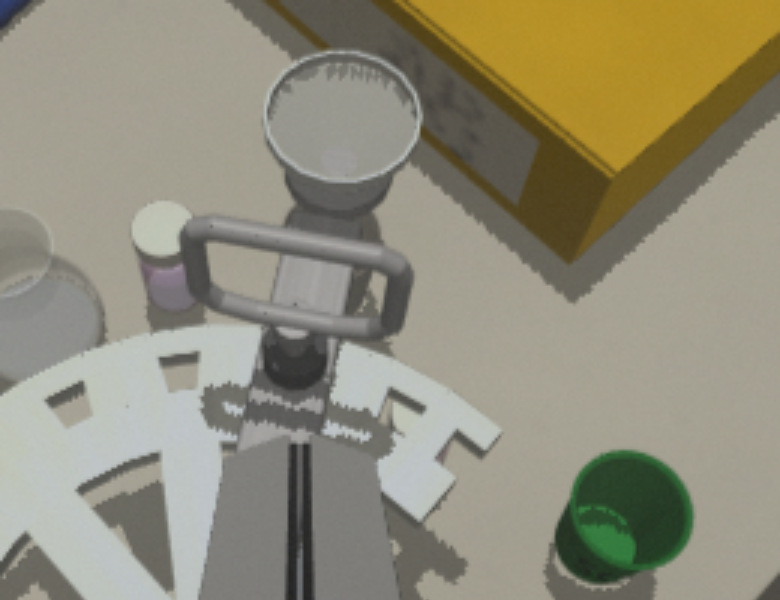

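The ring now sits at (298,243), matching the pin-home prediction (242) rather than the raised one (224). The funnel is at (343,117), about −20.5°. Everything else stands as before. I retreat a little further and hand in.

```bash
python3 -m inch '[[[0,0,-20,0,0],[0,0,-20,0,0],[0,0,-20,0,0],[0,0,0,0,0],[0,0,0,0,0],[0,0,0,0,0]]]'|grep -E '^t|pos|^force'; python3 -c "
from station import manip
print(manip.close_job())"
```

```text
t: 15.03
position: [0.3763, 0.1402, 0.3145]
force: [-0.1, -0.8, 0.5]
the job is handed in; nothing more can be done
None
```

I lifted the pin with a hooked fingertip and swung the funnel one hole to the right, over the white cup. In the last wrist picture the pin looked fully home and the arm at about −20.5°, with the cup hidden under the funnel. I handed the job in at 15 s with the gripper clear; no verdict came back.

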